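Proof-pull a glued disc on a serving board

ROBOT

A 7-joint arm with a two-finger parallel gripper is mounted at the origin on a cart in front of the work surface, level with it; the furniture and walls round the work are solid. World frame = base frame: x ahead of the robot, y to its left, z up, the work surface at z = 0. Lengths are in m, angles in rad, forces in N, time in s.
With the tool pointing down it reaches from about 0.425 to 0.875 m from the base axis. Payload 4.7 kg.
Tool frame: the origin (TCP) lies at the centre of the arm's flange, where the gripper is bolted on; the fingertips stand 173 mm ahead of it and the grasp point (between the pads) lies 155 mm ahead of it; z points along the fingers, y is the line along which they close (so a half turn about z gives the same grasp; the last joint's range is limited). The gripper opens to 85 mm and grips with 20 to 120 N. Pads are 22 mm wide; open, the fingers measure 114 mm over their backs; the gripper's body (76 mm by 85 mm) begins 54 mm behind the grasp point. The pads swing forward as they close: fully open they stand 13 mm farther back than shut.
Start: joints at [-1.132, 0.321, -0.07, 1.45, 0.023, 1.371, -0.057], TCP at [0.268, 0.592, 0.405] pointing down, gripper open.
Joint ranges: [-2.86, 2.86], [-0.3, 2.09], [-1.38, 1.24], [0.06, 2.45], [-1.56, 4.7], [0.09, 2.05], [-2.69, 2.69]. Speed limits (rad/s): [2.57, 2.57, 3.14, 3.14, 3.14, 3.14, 3.14].

INTERFACE

Orientations are given as [roll, pitch, yaw] about the fixed x, y, z axes, in that order (R = Rz(yaw) Ry(pitch) Rx(roll)).
In Python, from station import ctrl gives the robot as it stands. Calls block until the motion is done:
- ctrl.move_pose(position, orientation): joint-space move of the TCP to a pose.
- ctrl.movel(position, orientation=None, speed=0.15, until_force=None): straight line of the TCP; orientation=None keeps the orientation; speed is the mean speed in m/s. With until_force (N) it stops when the force on the tool has changed by that much, and returns True; else False.
- ctrl.move_j(angles): joint-space move.
- ctrl.gripper_open() and ctrl.grab(squeeze=None): open the fingers fully, or close them until they stop; squeeze is the grip in N (None keeps the last).
- ctrl.wait(seconds).
- ctrl.ik(position, orientation): joint angles nearest the present ones, or None.
- ctrl.read_state(): the state.
- ctrl.grab_frame(name): name is "scene" or "top"; returns a dict with "img" (384x512x3 uint8, red, green, blue), "camera_matrix" (3x3 intrinsics, pixels), "k1" (the pictures are not rectified: a ray, as slopes to the right and down, at radius r is drawn at 1 + k1 r^2 times it, then the intrinsics apply), "extrinsics" (4x4, takes a point from camera to world coordinates). Camera axes: x right, y up, looking along -z (the intrinsics and any distortion apply to the point x, -y, -z); pixel columns grow to the right and rows downward; lengths in m; the calibration is good to about 2 mm. A picture is of the moment at which its call begins. There is no depth.
A pose or a line that the arm cannot do raises ctrl.IKError and nothing moves.
- ctrl.sign_off(): hands the job in; it is judged then, once.
Trained networks look in a picture, given as the dict that the camera call returned (one of the last four; its "shot" number tells which), for a name from the list of things; names that differ only in an ending like _2 or _b are one class to them, and where a whole thing is asked for, a point or a joint stands for the part that bears it (a point fixed in the world has none). Each returns a list of dicts, best first, with "confidence" (0 to 1); they miss things now and then, are a little off and sometimes report something else, mostly with a low value. They report only what shows in the picture. A call takes as long as a camera call. They do not tell look-alikes from the thing itself.
- ctrl.look_for(target, picture): "xy" ([column, row] in pixels, amid what is visible of it).
- ctrl.mark_of(target, picture): "xy" ([column, row] in pixels: a listed point, or the origin of a listed thing).
The state is a dict: "time": time; "joint_pos": joint angles; "qvel": joint speeds; "tau": joint torques, N m; "tool_pos": TCP position; "eef_rot": TCP orientation; "force": force on the tool from outside, world axes, zero at the start; "moment": the same for the moment, N m; "gripper_width": finger opening in m; "finger_force": force on a finger pad.
Only numpy, scipy, OpenCV 4.12 (cv2) and the standard library are available. Lean on these libraries where they do the work, as an engineer would, in place of code of your own. Each camera call takes 0.05 s, during which the arm holds its last target. There are 200 camera calls.

TASK

Two serving boards each carry a freshly glued steel disc with a spring pull tester screwed onto it. Prove the joint on the dark board: pull its tester's handle straight up until about half of the green band on the stem shows, with no red, hold it there for at least one second, then ease the handle back down until it is fully home (do not let it snap back) and let go. Leave the tester on the pale board alone, because its glue is still wet.

Things in the scene. Friction and masses are not known exactly. Their poses are not given: they have to be found in the camera images.
- handle_dark (a point): Centre of the black rubber bar handle (64 x 18 x 22 mm) of the tester on the DARK brown board; x along the bar, y across its 18 mm, z up; 110 mm above the worktop at rest. Below it a 12 mm stem enters a fixed upright barrel, 28 mm across, top at 80 mm (19 mm under the handle), on a disc mid-board. Board: 150 x 110 mm, long side along x, top at 24 mm, fixed by suction feet.
- tester_dark (a joint): How far the dark board's tester is pulled out, m: 0 at rest (fully home), growing straight up, stop at 0.040. A spring pulls it home: about 4 N to start it, then 500 N per metre, thus about 12 N at 0.017. On the stem white comes out of the barrel up to 0.009, then green from 0.009 to 0.025 (half of it at 0.017), then red.
- handle_light (a point): The same point of the alike tester on the alike but PALE wooden board; x along the bar, z up. The two boards may stand either way round, left or right. Not to be pulled.
- tester_light (a joint): The same reading for the pale board's tester, m; 0 at rest, must stay there.
Things that resemble listed ones, but are neither listed nor needed, are in the scene too. What is shaped like the part that bears handle_dark but yellow is not meant.

How it is judged:
On the way:
1. the dark board's tester is held pulled out with green showing and no red (10 to 25 mm) for one second (value of joint tester_dark between 0.01 and 0.025 m), for 1 s.
At the end, for the whole second after the job is handed in: Both testers' handles are fully home (within 3 mm), after the dark one was held pulled with green showing for one second (value of joint each of tester_dark, tester_light below 0.003 m); the robot touches nothing.
It fails at once if the dark board's tester is pulled into the red (more than 28 mm) (value of joint tester_dark above 0.028 m).
It fails at once if the handle snaps back (faster than 0.3 m/s) (velocity of joint tester_dark below -0.3 m/s).
It fails at once if the pale board's tester is pulled (more than 5 mm) (value of joint tester_light above 0.005 m).
It also fails if it takes over 32 s, if anything falls off the work surface, if the arm or the gripper's body presses on something with over 40 N, if the wrist force passes 120 N, or if a joint passes its speed limit or range.

## Working session

There is one attempt and no reset: what is moved stays moved. The work goes in short steps, each a Python script; the robot and the scene stay as the last script left them, time stands still between calls to the robot, and variables do not carry over. Pictures are saved under pics/ and viewed, at most 10 in all, crops included, and the job is handed in when it is done.

```bash
mkdir -p pics; cat > h.py <<'E'
import numpy as np, cv2
from station import ctrl
def ray(f,xy):
    K=np.array(f["camera_matrix"]);E=np.array(f["extrinsics"])
    d=np.array([(xy[0]-K[0,2])/K[0,0],(xy[1]-K[1,2])/K[1,1]]);u=d.copy()
    for _ in range(30): u=d/(1+f["k1"]*(u@u))
    return E[:3,3],E[:3,:3]@np.array([u[0],-u[1],-1])
def atz(f,xy,z):
    o,d=ray(f,xy); return o+d*(z-o[2])/d[2]
def tri(f,a,g,b):
    o1,d1=ray(f,a);o2,d2=ray(g,b)
    s=np.linalg.lstsq(np.c_[d1,-d2],o2-o1,rcond=None)[0]
    p,q=o1+s[0]*d1,o2+s[1]*d2
    return (p+q)/2,np.linalg.norm(p-q)
E
python3 - <<'E'
from h import *
F={n:ctrl.grab_frame(n) for n in("scene","top")}
for n,f in F.items():
    cv2.imwrite(f"pics/{n}0.png",f["img"][:,:,::-1])
    for t in("handle_dark","handle_light"):
        for fn in(ctrl.mark_of,ctrl.look_for):
            for r in fn(t,f): print(n,t,fn.__name__,np.round(r["xy"],1),round(r["confidence"],2),atz(f,r["xy"],.11).round(3))
print(ctrl.read_state())
E
```

```text
scene handle_dark call [222.7 175.7] 0.76 [0.528 0.189 0.11 ]
scene handle_dark call [156.1 162. ] 0.64 [0.505 0.414 0.11 ]
scene handle_dark call [223.8 177.5] 0.62 [0.52  0.179 0.11 ]
scene handle_dark call [159.4 164. ] 0.46 [0.498 0.394 0.11 ]
scene handle_light call [339.9 224.2] 0.88 [ 0.449 -0.187  0.11 ]
scene handle_light call [339.3 225.6] 0.71 [ 0.442 -0.188  0.11 ]
top handle_dark call [125.2 195.7] 0.81 [0.501 0.406 0.11 ]
top handle_dark call [212.9 183.4] 0.57 [0.538 0.186 0.11 ]
top handle_dark call [127.  198.9] 0.8 [0.493 0.401 0.11 ]
top handle_dark call [213.7 185.4] 0.48 [0.533 0.183 0.11 ]
top handle_light call [360.1 222.2] 0.69 [ 0.45  -0.184  0.11 ]
top handle_light call [362.4 220.9] 0.67 [ 0.453 -0.19   0.11 ]
{'time': 0.5, 'joint_pos': array([-1.13192295,  0.32099377, -0.0700994 ,  1.45051029,  0.02261063,
        1.37078361, -0.05687929]), 'qvel': array([ 4.10867330e-04, -1.74914161e-03,  1.25144743e-04,  3.45776309e-04,
       -1.51610886e-03,  3.87402883e-07,  2.49787683e-04]), 'tau': array([ 2.46692944e-04, -4.92890060e+01, -3.80622139e-01, -3.14266777e+01,
        1.33290701e-02,  2.32648519e-03, -2.17395774e-05]), 'tool_pos': array([0.26789355, 0.59223197, 0.40474741]), 'eef_rot': array([3.14149945e+00, 5.42493108e-05, 2.71686076e+00]), 'force': array([-0.3960146 , -0.18370568,  0.82385998]), 'moment': array([ 0.05129336, -0.04510277, -0.0150644 ]), 'finger_force': 0.0, 'gripper_width': 0.08547461226549659}
```

View pics/scene0.png

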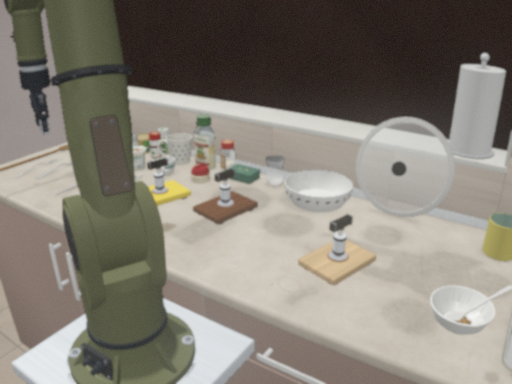

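View pics/top0.png

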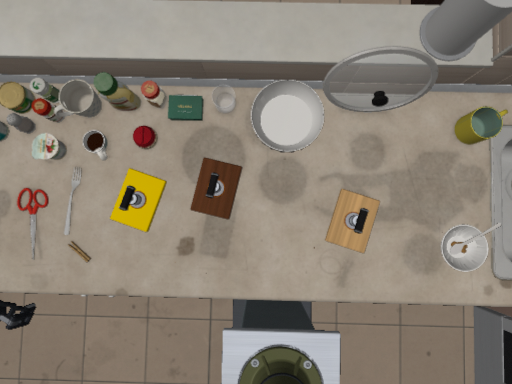

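The top view shows the dark brown board near (216,188) with its black bar at about (213,185), the yellow decoy at (138,200) and the pale board at (353,221). So handle_dark is the detection at about (0.53, 0.187). Next I measure the bar's yaw and triangulate its position.

```bash
python3 - <<'E'
from h import *
f=ctrl.grab_frame("top");g=ctrl.grab_frame("scene")
pick=lambda L,c:min((np.array(r["xy"]) for r in L),key=lambda p:np.linalg.norm(p-c))
a=pick(ctrl.mark_of("handle_dark",f),[213,184]);b=pick(ctrl.mark_of("handle_dark",g),[223,176])
print(a,b,tri(f,a,g,b),atz(f,a,.11),atz(g,b,.11))
im=f["img"].astype(int)
m=np.zeros(im.shape[:2],bool);m[165:205,195:235]=1
blk=(im.max(2)<45)&m
n,l,s,c=cv2.connectedComponentsWithStats(blk.astype(np.uint8));i=1+np.argmax(s[1:,4])
p=np.argwhere(l==i)[:,::-1].astype(np.float32)
box=cv2.boxPoints(cv2.minAreaRect(p));w=np.array([atz(f,q,.121)for q in box]);print(s[i],w.round(4),w.mean(0))
for k in range(2):
    d=w[k+1]-w[k];print(np.linalg.norm(d),np.arctan2(d[1],d[0]))
# board
m[:]=0;m[150:228,182:252]=1
hsv=cv2.cvtColor(f["img"],cv2.COLOR_RGB2HSV)
bd=(im.max(2)<125)&(hsv[...,1]>110)&m
n,l,s,c=cv2.connectedComponentsWithStats(bd.astype(np.uint8));i=1+np.argmax(s[1:,4])
box=cv2.boxPoints(cv2.minAreaRect(np.argwhere(l==i)[:,::-1].astype(np.float32)));w=np.array([atz(f,q,.024)for q in box]);print("board",w.mean(0))
for k in range(2):
    d=w[k+1]-w[k];print(np.linalg.norm(d),np.arctan2(d[1],d[0]))
cv2.imwrite("pics/c1.png",cv2.resize(f["img"][150:228,182:252,::-1],None,fx=7,fy=7))
E
```

```text
[211.3 185.9] [223.9 176.7] (array([0.53215885, 0.18914548, 0.10557131]), np.float64(0.0020407977728613643)) [0.53120999 0.18944523 0.11      ] [0.52424235 0.181845   0.11      ]
[207 175  12  21 138] [[0.5114 0.2013 0.121 ]
 [0.5603 0.1891 0.121 ]
 [0.5558 0.1721 0.121 ]
 [0.507  0.1844 0.121 ]] [0.53362591 0.18673953 0.121     ]
0.05037785333162242 -0.24479910095033003
0.017549183546457996 -1.825605031757397
board [0.5338428  0.18755308 0.024     ]
0.1472503583912613 -0.20942128752446176
0.10734793744801195 -1.7933906677595008
```

View pics/c1.png

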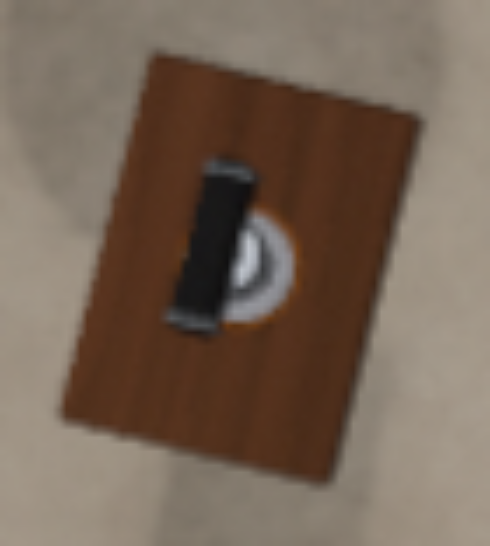

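The network, the segmentation and the board centre agree to a few mm: handle at (0.534, 0.187), yaw about -0.22. Next I approach and grip gently.

```bash
python3 - <<'E'
from h import *
p=[.5337,.1872];o=[np.pi,0,np.pi-.225]
ctrl.move_pose([*p,.36],o)
print(ctrl.read_state()["time"],ctrl.read_state()["joint_pos"].round(2))
s0=ctrl.read_state();print(s0["force"])
r=ctrl.movel([*p,.266],speed=.08,until_force=8);print("contact",r)
s=ctrl.read_state();print(s["time"],s["tool_pos"],s["force"])
if not r:
    ctrl.grab(25);s=ctrl.read_state();print(s["time"],s["tool_pos"],s["force"],s["moment"],s["gripper_width"],s["finger_force"])
    f=ctrl.grab_frame("scene");cv2.imwrite("pics/g1.png",cv2.resize(f["img"][110:230,160:290,::-1],None,fx=5,fy=5))
E
```

```text
2.475 [-0.57  0.17  0.21  1.73 -0.04  1.24  0.99]
[-0.30888352  0.28181891  0.5509584 ]
contact False
3.8 [0.53398719 0.18730347 0.26663706] [0.21813813 0.6177714  0.47365293]
4.425 [0.5337812  0.18773376 0.26623625] [0.21775808 1.33527262 0.9950536 ] [ 0.27614094 -0.0608074   0.18691901] 0.017383462084372178 28.891902565956116
```

View pics/g1.png

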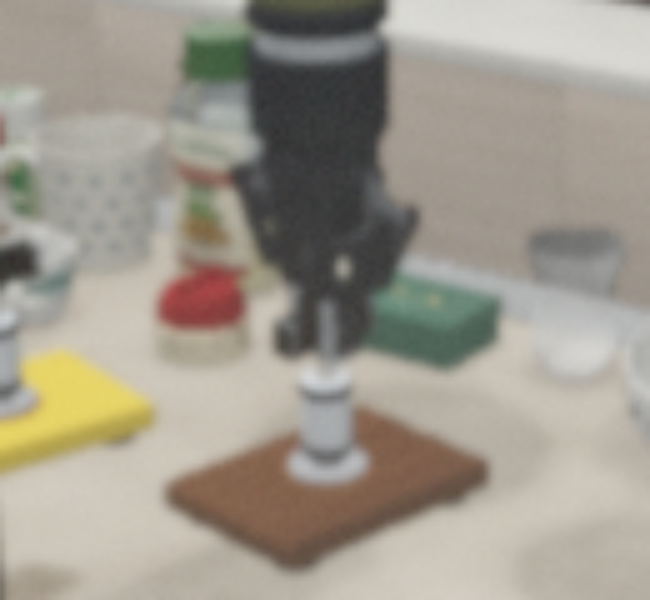

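The fingers hold the bar (crop 325,320), centred over the barrel, with a 17.4 mm opening and hardly any side force. I'll firm up the grip and pull in steps, checking force against travel.

```bash
python3 - <<'E'
from h import *
ctrl.grab(60)
s=ctrl.read_state();p=np.array(s["tool_pos"]);z0=p[2];f0=np.array(s["force"])
def rep(t):
    s=ctrl.read_state();print(t,round(s["time"],2),"dz",round(s["tool_pos"][2]-z0,4),"F",(s["force"]-f0).round(1),round(s["gripper_width"],4))
rep("grip")
for d in(.006,.012,.0172):
    ctrl.movel([p[0],p[1],z0+d],speed=.02);rep(d)
f=ctrl.grab_frame("scene");cv2.imwrite("pics/g2.png",cv2.resize(f["img"][140:210,190:260,::-1],None,fx=8,fy=8,interpolation=cv2.INTER_CUBIC))
ctrl.wait(.2);rep("hold")
E
```

```text
grip 4.69 dz 0.0 F [0. 0. 0.] 0.0169
0.006 5.16 dz 0.0055 F [ 4.5  0.1 -8.3] 0.0169
0.012 5.61 dz 0.011 F [  6.3   0.8 -11.5] 0.017
0.0172 6.02 dz 0.0158 F [  6.1   2.2 -12.5] 0.0168
hold 6.27 dz 0.0157 F [  5.4   1.7 -12.4] 0.017
```

View pics/g2.png

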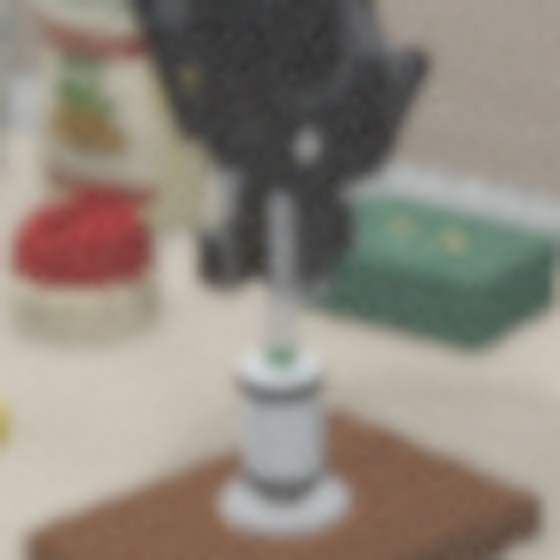

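A little green shows above the barrel at (282,355), with no red. Force of 12.4 N and 15.7 mm of travel agree, so there is no real slip. I'll go up about 1.5 mm, hold, then ease back.

```bash
python3 - <<'E'
from h import *
s=ctrl.read_state();p=np.array(s["tool_pos"]);z0=.2662
def rep(t):
    s=ctrl.read_state();print(t,round(s["time"],2),"dz",round(s["tool_pos"][2]-z0,4),"F",np.round(s["force"],1));return s
ctrl.movel([.5338,.1877,z0+.0185],speed=.02);rep("up")
f=ctrl.grab_frame("scene");cv2.imwrite("pics/g3.png",cv2.resize(f["img"][140:210,190:260,::-1],None,fx=8,fy=8,interpolation=cv2.INTER_CUBIC))
ctrl.wait(1.6);rep("held")
for d in(.012,.006,.002,0,-.001):
    ctrl.movel([.5338,.1877,z0+d],speed=.02);rep(d)
f=ctrl.grab_frame("scene");cv2.imwrite("pics/g4.png",cv2.resize(f["img"][140:210,190:260,::-1],None,fx=8,fy=8,interpolation=cv2.INTER_CUBIC))
a=cv2.imread("pics/g3.png");b=cv2.imread("pics/g4.png");cv2.imwrite("pics/g34.png",cv2.resize(np.hstack([a[:,:400],b[:,:400]])[:,:],(800,560)))
E
```

```text
up 6.52 dz 0.0169 F [  5.5   5.  -11.6]
held 8.17 dz 0.0169 F [  5.9   4.2 -11.7]
0.012 8.64 dz 0.0108 F [ 4.8  5.8 -9.6]
0.006 9.09 dz 0.0053 F [ 4.4  3.8 -6.3]
0.002 9.44 dz 0.0017 F [ 2.2  3.1 -4.2]
0 9.69 dz 0.0001 F [ 2.1  4.3 -1.4]
-0.001 9.94 dz 0.0001 F [-1.2  2.   5.9]
```

View pics/g34.png

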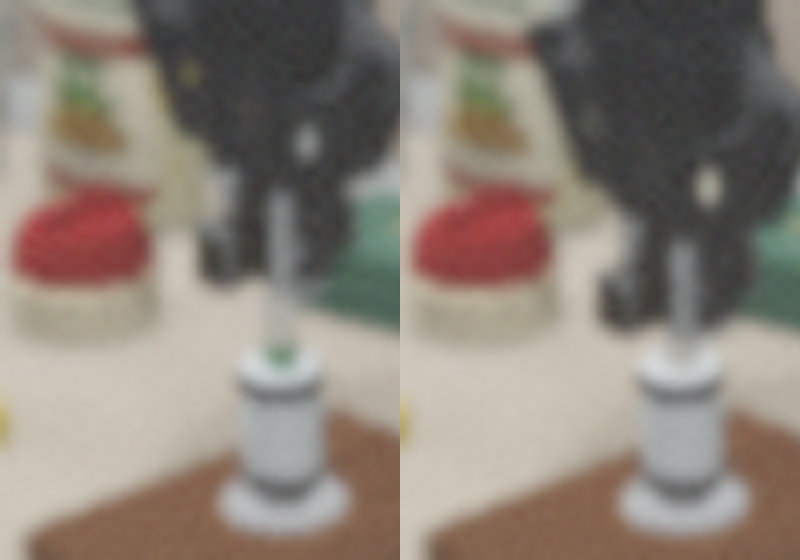

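During the hold (left), green showed at (282,353) with no red. Now (right) the handle is home: no green, and the downstop pushes back with 6 N. I'll release and retreat straight up.

```bash
python3 - <<'E'
from h import *
ctrl.gripper_open();s=ctrl.read_state();print(s["time"],s["force"],s["gripper_width"])
print(ctrl.movel([.5338,.1877,.40],speed=.08,until_force=8));ctrl.wait(.3)
s=ctrl.read_state();print(s["time"],s["tool_pos"],s["force"])
f=ctrl.grab_frame("scene");cv2.imwrite("pics/g5.png",cv2.resize(f["img"][140:260,190:370,::-1],None,fx=4.4,fy=4.4,interpolation=cv2.INTER_CUBIC))
E
```

```text
10.6583 [-0.08959553 -0.43339123  0.13548799] 0.08574452441057027
False
12.7917 [0.53377578 0.18767761 0.39986397] [ 0.37707844 -0.49561799  0.22864212]
```

View pics/g5.png

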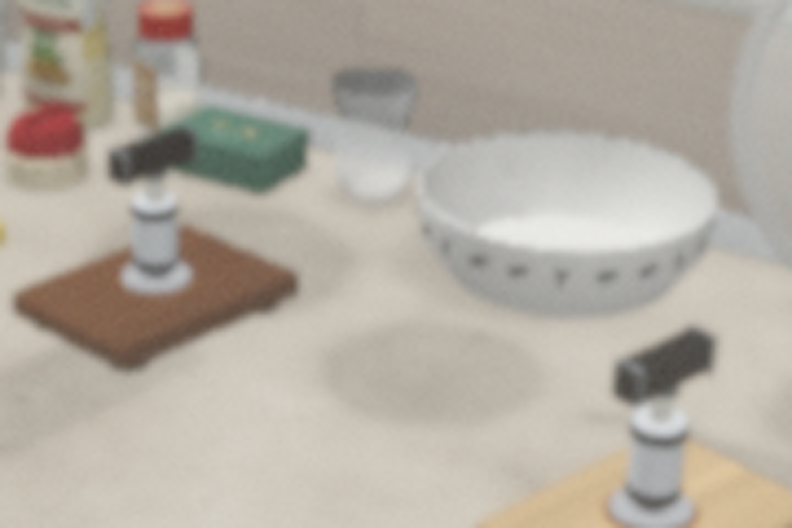

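Both handles, dark at (152,155) and pale at (665,365), sit home and the gripper is clear.

```bash
python3 -c "
from station import ctrl
print(ctrl.sign_off())"
```

```text
the job is handed in; nothing more can be done
None
```

I pulled the dark board's tester about 17 mm (green showing, no red), held it there for 1.6 s, eased it fully home and let go; the pale board's tester was never touched, and the job was handed in at about 13 s, though sign-off returned no verdict.

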